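# Set a tablet bottle and its cap into the filling tray

## Task

Get the oblong amber tablet bottle ready for filling: lift its loose cap off and set it, same way up, in the shallow round tray pocket of its own size, and gently set the open bottle, without dropping it, upright in the oblong pocket that it fits. Both must sit fully down on their pocket floors; keep the bottle upright throughout and leave the round ointment jar and the small green-banded carton nearby where they stand.

Things in the scene. Friction and masses are not known exactly. Their poses are not given: they have to be found in the camera images.
- bottle: Oblong amber tablet bottle, upright, about 110 g. Body 64 (x) x 40 (y) x 60 mm high with paper labels on its broad sides, and a round open neck 28 mm across from 60 to 80 mm height. Origin: centre of its underside; z up. Half a turn about z looks the same.
- cap: Round white ribbed bottle cap, 40 mm across, 24 mm high, about 15 g, open below (hollow 32 mm wide, 19 mm deep), resting loosely on the bottle's neck, its rim 61 mm above the bottle's underside. It lifts straight off. Origin: centre of its lower rim; z up.
- tray: Fixed aluminium filling tray, 202 x 202 mm, rim 22 mm high, holding four grey plastic inserts in a 2 x 2 pattern (pitch 96 mm), in any order, each with one pocket. Origin: centre of its underside; x, y along its sides.
- oblong_pocket_floor (a point): The bottle's pocket: rectangular, 70 (x) x 46 (y) mm, 22 mm deep, floor 11 mm above the table. Point at the centre of the pocket's floor; x and y parallel to the insert's sides, z up. The insert is a grey 94 x 94 mm plastic block whose flat top is 33 mm above the table.
- cap_pocket_floor (a point): The cap's pocket: round, 45 mm across, 10 mm deep, floor 23 mm above the table. Point at the centre of the pocket's floor; x and y parallel to the insert's sides, z up. The insert is a grey 94 x 94 mm plastic block whose flat top is 33 mm above the table.
- slim_pocket_floor (a point): A pocket for something else, stays empty: rectangular, 70 (x) x 28 (y) mm, 22 mm deep. Point at the centre of the pocket's floor; x and y parallel to the insert's sides, z up. The insert is a grey 94 x 94 mm plastic block whose flat top is 33 mm above the table.
- wide_pocket_floor (a point): A pocket for something else, stays empty: round, 68 mm across, 22 mm deep. Point at the centre of the pocket's floor; x and y parallel to the insert's sides, z up. The insert is a grey 94 x 94 mm plastic block whose flat top is 33 mm above the table.
- ointment_jar: Bystander: round amber jar with a screwed-on white lid, 48 mm across, 62 mm high, upright. Origin: centre of its underside.
- carton: Bystander: small white carton with a green band, 70 (x) x 34 (y) x 50 mm high. Origin: centre of its underside.
Things that resemble listed ones, but are neither listed nor needed, are in the scene too. What is shaped like the cap but pink or purple is not meant.

How it is judged (in metres and radians):
At the end, for the whole second after the job is handed in: Bottle in the oblong pocket (7 mm of centre, 0.2 rad of its long direction either way, tilt under 0.08 rad, underside within 3 mm of the floor); cap rim down in the small round pocket (6 mm of centre, tilt under 0.1 rad, rim within 3 mm of the floor); both at rest (under 0.02 m/s) (horizontal distance between bottle and oblong_pocket_floor below 0.007 m and z of bottle in the frame of oblong_pocket_floor between -0.003 and 0.003 m and angle between the x axis of bottle and the x axis of oblong_pocket_floor, either way round below 0.2 rad and angle between bottle's own z axis and vertical below 0.08 rad and horizontal distance between cap and cap_pocket_floor below 0.006 m and z of cap in the frame of cap_pocket_floor between -0.003 and 0.003 m and angle between cap's own z axis and vertical below 0.1 rad and linear speed of each of bottle, cap below 0.02 m/s); the robot touches nothing.
It fails at once if the bottle is dropped (faster than 0.6 m/s while the fingers do not touch it) (linear speed of bottle above 0.6 m/s and contact force between the fingers and bottle below 0.05 N).
It fails at once if the bottle is tipped by more than 0.6 rad (angle between bottle's own z axis and vertical above 0.6 rad).
It fails at once if the ointment jar or the small carton is moved by more than 25 mm (distance of any of ointment_jar, carton from where it was at the start of the episode above 0.025 m).
It also fails if it takes over 61 s, if anything falls off the work surface, if the arm or the gripper's body presses on something with over 40 N, if the wrist force passes 120 N, or if a joint passes its speed limit or range.

## Robot

A 6-joint arm with a two-finger parallel gripper is mounted at the origin on the work surface. World frame = base frame: x ahead of the robot, y to its left, z up, the work surface at z = 0. Lengths are in mm, angles in rad, forces in N, time in s.
With the tool pointing down it reaches from about 300 to 750 mm from the base axis. Payload 8.5 kg.
Tool frame: the origin (TCP) lies on the centre line of the jaws, within the pads' length; the fingertips stand 17 mm ahead of it and the grasp point (between the pads) lies 2 mm behind it; z points along the fingers, y is the line along which they close (so a half turn about z gives the same grasp; the last joint's range is limited). The gripper opens to 88 mm and grips with 3 to 60 N. Pads are 18 mm wide; open, the fingers measure 123 mm over their backs; the gripper's body (75 mm by 187 mm) begins 45 mm behind the grasp point.
Start: joints at [0.956, 0.381, 1.297, -0, 1.464, -0.215], TCP at [214.069, 506.611, 255.748] pointing down, gripper open.
Joint ranges: [-3.11, 3.11], [-0.89, 2.33], [0.22, 2.48], [-1.42, 4.56], [0.17, 2.85], [-2.88, 2.88]. Speed limits (rad/s): [2.39, 2.39, 3.14, 3.14, 3.14, 3.14].

## Interface

Orientations are given as a rotation vector (axis times angle).
In Python, from cell import arm gives the robot as it stands.
- The arm moves only by the tool jog_arm, never from a script. Its argument "series" is a list of rows, each an object with "offset": the shift along the tool's x, y, z in units of 150 mm (1.0 is 150 mm), a list of three; "delta_rot": the turn, a rotation vector about the tool's x, y, z in units of 60 degrees (1.0 is 60 degrees), a list of three. In form: [{"offset": [tx, ty, tz], "delta_rot": [ax, ay, az]}, ...]. A call has 1 to 20 rows; each row is the pose to reach, as a shift and turn from the pose commanded when the call began, along the tool's axes at that moment; what a row does not reach only later rows make up. A row lasts 1/8 s, in which the tool goes at most 62.5 mm and 10.7 degrees, less where a joint would pass 70% of its speed; a pose out of reach is approached as far as the arm can. A call with a number of a shift or a turn outside -1 to 1 is refused whole. A call with a gripper value outside its range is refused whole. "gripper" is the closure, from -1 (fully open) to 1 (shut), set as the call begins (left out, the last holds). The fingers move at their own pace and stop on an object; "grip_force" is the grip in N (left out, the last holds). Time passes only in rows, so rows that repeat a pose let the fingers close. It gives the time, the measured TCP pose, the force, the opening and the grip force at its end, in the units of the state.
- arm.read_state(): the state, without advancing time (a new reading comes with each control period).
- arm.camera(name): name is "scene" or "top"; returns a dict with "img" (480x640x3 uint8, red, green, blue), "mtx" (3x3 intrinsics, pixels), "rvec" (rotation vector, rad) and "tvec" (3), from world to camera coordinates, as OpenCV has them. Camera axes: x right, y down, z forward; pixel columns grow to the right and rows downward; lengths in mm; the calibration is good to about 2 mm. A picture is of the moment at which its call begins. There is no depth.
- arm.hand_in(): hands the job in; it is judged then, once.
The state is a dict: "time_s": time; "q": joint angles; "joint_velocities": joint speeds; "joint_efforts": joint torques, N m; "tcp_pos": TCP position; "orientation": TCP orientation; "wrist_force": force on the tool from outside, world axes, zero at the start; "torque": the same for the moment, N m; "width": finger opening in mm; "gripper_force": force on a finger pad.
Only numpy, scipy, OpenCV 4.12 (cv2) and the standard library are available. Lean on these libraries where they do the work, as an engineer would, in place of code of your own. Each camera call takes 0.05 s, during which the arm holds its last target. There are 200 camera calls.

## Working session

There is one attempt and no reset: what is moved stays moved. The work goes in short steps, Python scripts to look and compute and a tool call to move; the robot and the scene stay as the last step left them, time stands still between calls to the robot, and variables do not carry over. Pictures are saved under pics/ and viewed, at most 10 in all, crops included, and the job is handed in when it is done.

Besides the shell and the picture viewer there is one more tool, called after "Emit:" as name(argument=value, ...), one argument or row to a line, values as JSON. jog_arm: Moves the arm, as the interface text tells. Its arguments: {"type":"object","properties":{"series":{"type":"array","items":{"type":"object","properties":{"offset":{"type":"array","items":{"type":"number"}},"delta_rot":{"type":"array","items":{"type":"number"}}}}},"gripper":{"type":"number"},"grip_force":{"type":"number"}},"required":["series"]}

```bash
mkdir -p pics
python3 - <<'E'
from cell import arm
import cv2
for n in("top","scene"):
    c=arm.camera(n); cv2.imwrite(f"pics/{n}0.png",c["img"][:,:,::-1]); print(n,c["mtx"].tolist(),c["rvec"],c["tvec"])
s=arm.read_state(); print(s["time_s"],s["tcp_pos"],s["orientation"],s["width"])
E
```

```text
top [[483.6125974863621, 0.0, 317.0445651551384], [0.0, 483.6125974863621, 238.0650700426462], [0.0, 0.0, 1.0]] [ 2.19930926 -2.19416983  0.0861964 ] [-48.71468011 528.43094316 793.27332244]
scene [[467.6377758299355, 0.0, 317.874281160721], [0.0, 467.6377758299355, 243.15960717581055], [0.0, 0.0, 1.0]] [ 1.61565517  2.01660652 -0.76460397] [ 138.3984115  -324.63659891 1208.44097431]
0.1 [213.94110072 506.44547439 255.20596052] [-6.23739033e-01 -3.07850918e+00  1.82689359e-03] 88.01490707189282
```

View pics/top0.png

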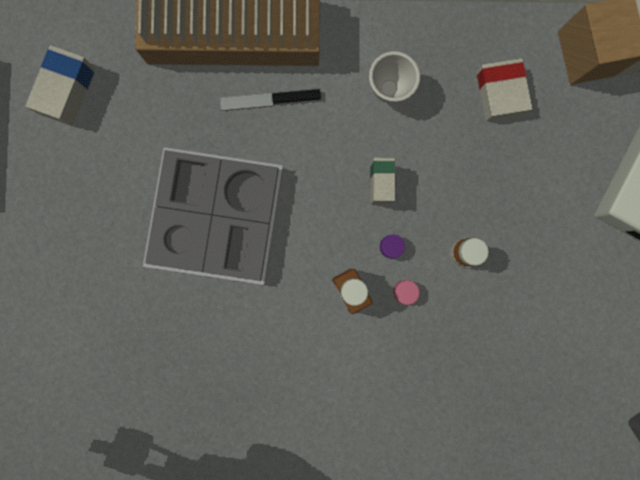

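View pics/scene0.png

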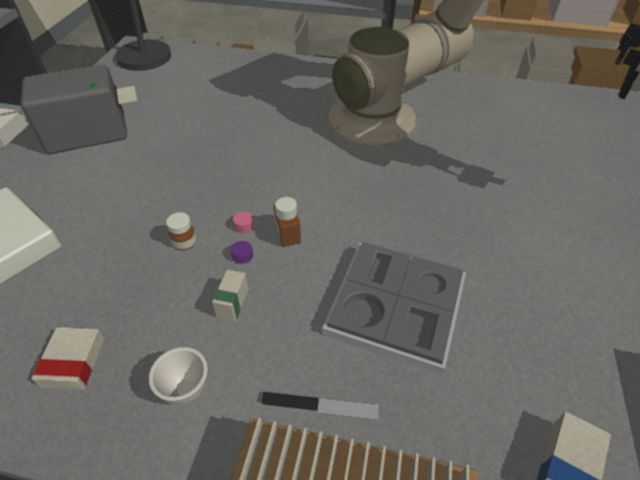

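Top view: the white-capped oblong amber bottle is at about (354,292). The round jar is at (472,252), the purple cap at (392,246), the pink cap at (407,292) and the green carton at (384,180). The tray is centred near (213,215), with its wide pocket at (246,191) and its cap pocket at (179,239). The rectangular pockets are at (187,181) and (238,248). I'll enlarge both areas to confirm which is which.

Run:
```python
import cv2, numpy as np
i=cv2.imread("pics/top0.png")
a=cv2.resize(i[140:290,135:295],None,fx=5,fy=5,interpolation=cv2.INTER_CUBIC)[:, :800][:600]
i2=cv2.resize(i[145:290,138:288],None,fx=4,fy=4,interpolation=cv2.INTER_CUBIC)
cv2.imwrite("pics/trayc.png",cv2.convertScaleAbs(i2,alpha=1.8))
b=cv2.resize(i[235:335,310:430],None,fx=6,fy=6,interpolation=cv2.INTER_CUBIC)
cv2.imwrite("pics/botc.png",cv2.convertScaleAbs(b,alpha=1.6))
```

```text
(no output)
```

View pics/trayc.png

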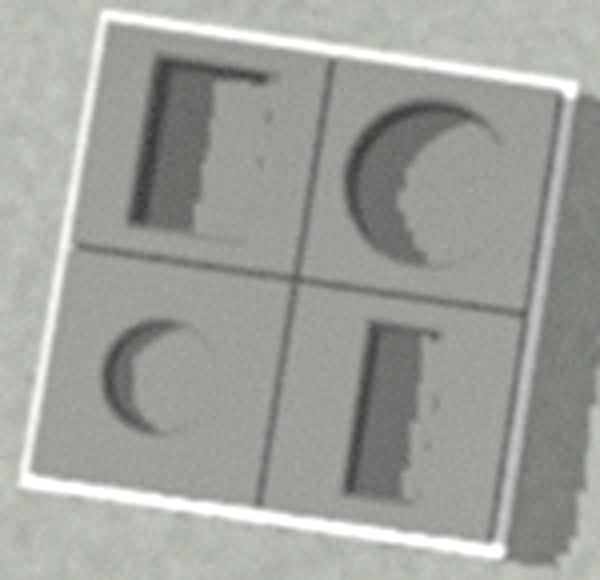

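View pics/botc.png

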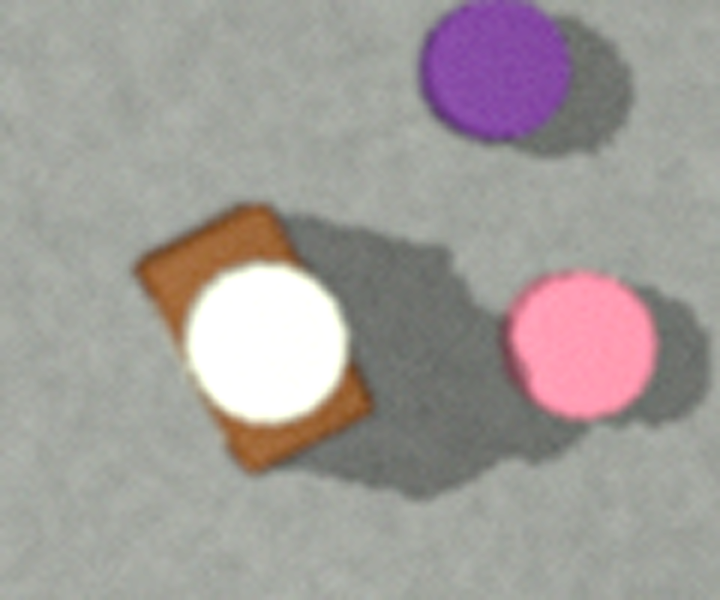

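The crops confirm the targets:
- **Oblong pocket:** the upper-left one, about 115 px by 168 px in the crop (46x70 mm).
- **Slim pocket:** the lower-right one, about 68 px wide.
- **Cap pocket:** the small round one at lower left.
- **Bottle:** oblong amber with a white cap. The pink and purple caps and the round jar don't fit the description.

Next I'll turn these pixels into positions.

```bash
cat > h.py <<'E'
import numpy as np, cv2
from scipy.spatial.transform import Rotation as Rn
from cell import arm
def ray(cam,px,z):
    "pixels -> world points on plane z"
    R=cv2.Rodrigues(np.array(cam["rvec"]))[0]; t=np.array(cam["tvec"]).ravel()
    u=cv2.undistortPoints(np.array(px,float).reshape(-1,1,2),cam["mtx"],None)[:,0]
    d=np.c_[u,np.ones(len(u))]@R; c=-R.T@t
    return c+d*((z-c[2])/d[:,2])[:,None]
def proj(cam,p): return cv2.projectPoints(np.array(p,float).reshape(-1,1,3),np.array(cam["rvec"]),np.array(cam["tvec"]),cam["mtx"],None)[0][:,0]
def crop(px,f,x0,y0): return (np.array(px,float)+.5)/f-.5+[x0,y0]
def go(pos,yaw):
    "units to reach tcp pos with tool y at heading yaw (mod pi), pointing down"
    s=arm.read_state(); R=Rn.from_rotvec(s["orientation"])
    best=None
    for k in range(-1,2):
        a=yaw+k*np.pi; y=np.array([np.cos(a),np.sin(a),0]); z=np.array([0,0,-1.]); x=np.cross(y,z)
        r=(R.inv()*Rn.from_matrix(np.c_[x,y,z])).as_rotvec()
        if best is None or np.linalg.norm(r)<np.linalg.norm(best): best=r
    print("q",np.round(s["q"],2),"t",round(s["time_s"],2),"tcp",np.round(s["tcp_pos"],1),"w",round(s["width"],1))
    print("offset",np.round(R.inv().apply(np.array(pos)-s["tcp_pos"])/150,4),"rot",np.round(best/(np.pi/3),4))
E
python3 - <<'E'
from h import *
from scipy.optimize import least_squares
c=arm.camera("top")
T=ray(c,crop([(105,15),(575,90),(502,553),(22,484)],4,138,145),22)
print(T.round(1),np.linalg.norm(T-np.roll(T,-1,0),axis=1).round(1)); tc=T.mean(0)
a=(T[0]-T[3])+(T[1]-T[2]); th1=np.arctan2(a[1],a[0]); b=(T[0]-T[1])+(T[3]-T[2]); th2=np.arctan2(b[1],b[0])
print("tray",tc.round(1),th1,th2-np.pi/2)
th=(th1+th2-np.pi/2)/2
u=np.array([np.cos(th),np.sin(th),0]);v=np.array([-np.sin(th),np.cos(th),0])
ob=tc+48*u+48*v; cp=tc-48*u+48*v
print("oblong",ob.round(1),"cap pocket",cp.round(1),"yaw",th)
P=ray(c,crop([(157,55),(130,222),(268,75),(245,240)],4,138,145),33);print("oblong corners",P.round(1).tolist(),P.mean(0))
print("cappocket direct edge",ray(c,crop([(103,375),(160,437),(158,320)],4,138,145),33).round(1).tolist())
B=ray(c,crop([(135,268),(265,203),(372,405),(252,472)],6,310,235),60)
print("bottle",B.round(1).tolist(),np.linalg.norm(B-np.roll(B,-1,0),axis=1).round(1),B.mean(0).round(1))
l=(B[2]-B[1])+(B[3]-B[0]);print("bottle yaw",np.arctan2(l[1],l[0])%np.pi)
print("cap",ray(c,crop([(267,343)],6,310,235),85).round(1), "diam",np.diff(ray(c,crop([(187,343),(347,343)],6,310,235),85),axis=0))
# scene cam cross-check
s=arm.camera("scene")
print("scene proj tray", proj(s,T).round(1).tolist(),"cap",proj(s,np.r_[ray(c,crop([(267,343)],6,310,235),85)]).round(1), "obl",proj(s,[ob+[0,0,11]]))
E
```

```text
[[678.2 209.7  22. ]
 [647.4  12.7  22. ]
 [453.8  41.6  22. ]
 [481.8 239.5  22. ]] [199.4 195.8 199.9 198.6]
tray [565.3 125.9  22. ] -0.14937856654952095 -0.14794921834119346
oblong [619.9 166.3  22. ] cap pocket [524.9 180.5  22. ] yaw -0.14866389244535716
oblong corners [[658.8, 184.6, 33.0], [589.3, 194.3, 33.0], [650.7, 138.8, 33.0], [582.1, 147.1, 33.0]] [620.21709429 166.20721504  33.        ]
cappocket direct edge [[526.3, 204.0, 33.0], [501.0, 180.3, 33.0], [548.9, 182.0, 33.0]]
bottle [[460.7, -70.7, 60.0], [477.9, -105.0, 60.0], [425.0, -133.0, 60.0], [407.5, -101.4, 60.0]] [38.3 59.9 36.1 61.5] [ 442.8 -102.5   60. ]
bottle yaw 0.5049013200645489
cap [[ 442.3 -103.1   85. ]] diam [[  0.04561443 -40.74205922   0.        ]]
scene proj tray [[444.1, 366.4], [323.7, 325.6], [359.8, 242.7], [465.6, 271.9]] cap [[286.4 203.2]] obl [[419.82707922 325.49190594]]
```

```bash
python3 -c "
from h import *
go([442.5,-103,200],2.076)"
```

```text
q [ 0.96  0.38  1.3  -0.    1.46 -0.22] t 0.2 tcp [214.  506.5 255.4] w 88.0
offset [-2.985  -3.1495  0.3714] rot [-7.000e-04 -5.000e-04 -8.643e-01]
```

Emit:
jog_arm(
  series=[
    {"offset": [-0.25,-0.25,0],"delta_rot": [0,0,0]},
    {"offset": [-0.5,-0.5,0],"delta_rot": [0,0,0]},
    {"offset": [-0.75,-0.75,0],"delta_rot": [0,0,0]},
    {"offset": [-1,-1,0],"delta_rot": [0,0,0]},
    {"offset": [-1,-1,0],"delta_rot": [0,0,0]},
  ],
  gripper=-0.6,
  grip_force=10,
)

```text
time_s: 0.82
tcp_pos: [294.8, 307.9, 255.9]
orientation: [0.631, 3.077, -0.0]
wrist_force: [0.4, 0.2, -0.1]
width: 70.6
gripper_force: 0.0
```

Emit:
jog_arm(
  series=[
    {"offset": [-0.25,-0.25,0],"delta_rot": [0,0,0]},
    {"offset": [-0.5,-0.5,0],"delta_rot": [0,0,0]},
    {"offset": [-0.75,-0.75,0],"delta_rot": [0,0,0]},
    {"offset": [-1,-1,0],"delta_rot": [0,0,0]},
    {"offset": [-1,-1,0],"delta_rot": [0,0,0]},
  ],
)

```text
time_s: 1.45
tcp_pos: [374.9, 111.8, 255.7]
orientation: [0.631, 3.078, -0.0]
wrist_force: [-0.4, 0.1, 1.0]
width: 70.7
gripper_force: 0.0
```

Emit:
jog_arm(
  series=[
    {"offset": [-0.25,-0.25,0],"delta_rot": [0,0,-0.15]},
    {"offset": [-0.5,-0.5,0],"delta_rot": [0,0,-0.3]},
    {"offset": [-0.75,-0.75,0],"delta_rot": [0,0,-0.45]},
    {"offset": [-0.98,-1,0],"delta_rot": [0,0,-0.6]},
    {"offset": [-0.98,-1,0.1],"delta_rot": [0,0,-0.75]},
    {"offset": [-0.98,-1,0.2],"delta_rot": [0,0,-0.86]},
    {"offset": [-0.98,-1,0.2],"delta_rot": [0,0,-0.86]},
    {"offset": [-0.98,-1,0.2],"delta_rot": [0,0,-0.86]},
  ],
)

```text
time_s: 2.45
tcp_pos: [451.1, -81.0, 226.3]
orientation: [-0.777, 3.043, -0.001]
wrist_force: [0.2, 0.7, -0.1]
width: 70.3
gripper_force: 0.0
```

```bash
python3 -c "
from h import *
go([442.5,-103,90],2.076)"
```

```text
q [-0.44  0.25  1.59  0.    1.3  -2.51] t 2.45 tcp [451.1 -81.  226.3] w 70.3
offset [ 0.121  -0.1009  0.9086] rot [-0.0005  0.0005 -0.005 ]
```

Emit:
jog_arm(
  series=[
    {"offset": [0.06,-0.05,0.15],"delta_rot": [0,0,0]},
    {"offset": [0.121,-0.101,0.35],"delta_rot": [0,0,0]},
    {"offset": [0.121,-0.101,0.55],"delta_rot": [0,0,0]},
    {"offset": [0.121,-0.101,0.75],"delta_rot": [0,0,0]},
    {"offset": [0.121,-0.101,0.85],"delta_rot": [0,0,0]},
    {"offset": [0.121,-0.101,0.909],"delta_rot": [0,0,0]},
    {"offset": [0.121,-0.101,0.909],"delta_rot": [0,0,0]},
    {"offset": [0.121,-0.101,0.909],"delta_rot": [0,0,0]},
  ],
)

```text
time_s: 3.45
tcp_pos: [442.4, -104.0, 90.1]
orientation: [-0.778, 3.043, -0.002]
wrist_force: [0.1, -0.2, -0.2]
width: 70.7
gripper_force: 0.0
```

Emit:
jog_arm(
  series=[
    {"offset": [0,0,0],"delta_rot": [0,0,0]},
    {"offset": [0,0,0],"delta_rot": [0,0,0]},
    {"offset": [0,0,0],"delta_rot": [0,0,0]},
    {"offset": [0,0,0],"delta_rot": [0,0,0]},
    {"offset": [0,0,0],"delta_rot": [0,0,0]},
    {"offset": [0,0,0],"delta_rot": [0,0,0]},
    {"offset": [0,0,0],"delta_rot": [0,0,0]},
    {"offset": [0,0,0],"delta_rot": [0,0,0]},
  ],
  gripper=1,
  grip_force=10,
)

```text
time_s: 4.45
tcp_pos: [442.0, -103.9, 89.5]
orientation: [-0.778, 3.044, -0.0]
wrist_force: [-0.2, 1.0, 3.3]
width: 39.5
gripper_force: 10.0
```

Emit:
jog_arm(
  series=[
    {"offset": [0,0,-0.03],"delta_rot": [0,0,0]},
    {"offset": [0,0,-0.08],"delta_rot": [0,0,0]},
    {"offset": [0,0,-0.15],"delta_rot": [0,0,0]},
    {"offset": [0,0,-0.25],"delta_rot": [0,0,0]},
    {"offset": [0,0,-0.35],"delta_rot": [0,0,0]},
    {"offset": [0,0,-0.45],"delta_rot": [0,0,0]},
    {"offset": [0,0,-0.5],"delta_rot": [0,0,0]},
    {"offset": [0,0,-0.5],"delta_rot": [0,0,0]},
  ],
)

```text
time_s: 5.45
tcp_pos: [442.1, -103.9, 164.8]
orientation: [-0.778, 3.043, -0.001]
wrist_force: [-1.1, 0.4, -0.6]
width: 39.9
gripper_force: 10.0
```

Run:
```python
from h import *
import cv2
go([525,180.8,164],2.076)
t=arm.camera("top")["img"][220:350,290:440,::-1]; s=arm.camera("scene")["img"][150:280,220:370,::-1]
cv2.imwrite("pics/lift.png",cv2.resize(np.hstack([t,s]),None,fx=2.6,fy=2.6,interpolation=cv2.INTER_CUBIC))
```

```text
q [-0.49  0.31  1.7  -0.    1.13 -2.56] t 5.45 tcp [ 442.1 -103.9  164.8] w 39.9
offset [-1.3962  1.3998  0.0051] rot [-0.0008  0.0005 -0.0042]
```

View pics/lift.png

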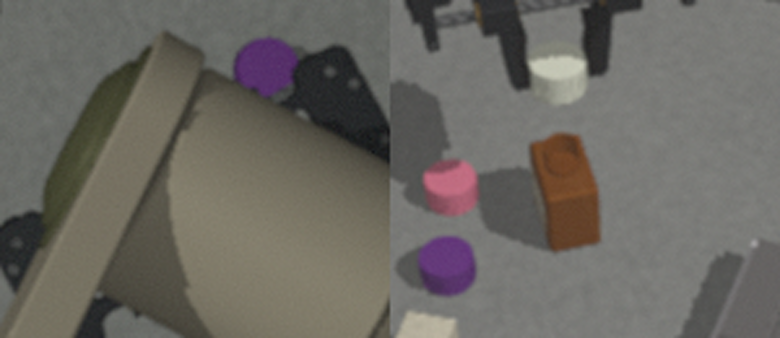

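The scene half shows the cap held level between the fingers at about (557,75), with the bottle standing open at about (570,190). Next I carry the cap to its pocket.

Emit:
jog_arm(
  series=[
    {"offset": [-0.1,0.1,0],"delta_rot": [0,0,0]},
    {"offset": [-0.3,0.3,0],"delta_rot": [0,0,0]},
    {"offset": [-0.5,0.5,0],"delta_rot": [0,0,0]},
    {"offset": [-0.7,0.7,0],"delta_rot": [0,0,0]},
    {"offset": [-0.9,0.9,0],"delta_rot": [0,0,0]},
    {"offset": [-1,1,0],"delta_rot": [0,0,0]},
  ],
)

```text
time_s: 6.3
tcp_pos: [501.6, 101.6, 163.7]
orientation: [0.781, -3.042, -0.001]
wrist_force: [-0.3, -0.5, 0.2]
width: 39.6
gripper_force: 10.0
```

Emit:
jog_arm(
  series=[
    {"offset": [-0.15,0.15,0],"delta_rot": [0,0,0]},
    {"offset": [-0.3,0.3,0],"delta_rot": [0,0,0]},
    {"offset": [-0.39,0.4,0.1],"delta_rot": [0,0,0]},
    {"offset": [-0.39,0.4,0.25],"delta_rot": [0,0,0]},
    {"offset": [-0.39,0.4,0.4],"delta_rot": [0,0,0]},
    {"offset": [-0.39,0.4,0.5],"delta_rot": [0,0,0]},
    {"offset": [-0.39,0.4,0.5],"delta_rot": [0,0,0]},
    {"offset": [-0.39,0.4,0.5],"delta_rot": [0,0,0]},
  ],
)

```text
time_s: 7.3
tcp_pos: [524.4, 180.4, 89.9]
orientation: [-0.778, 3.043, -0.0]
wrist_force: [0.6, 0.5, -0.4]
width: 39.7
gripper_force: 10.0
```

Run:
```python
from h import *
import cv2
go([525,180.8,52],2.076)
s=arm.camera("scene"); 
print(proj(s,[arm.read_state()["tcp_pos"]+np.array([0,0,-29]),[525,180.8,33]]))
cv2.imwrite("pics/pre.png",cv2.resize(s["img"][200:330,370:530,::-1],None,fx=4.5,fy=4.5,interpolation=cv2.INTER_CUBIC))
```

```text
q [ 0.12  0.56  1.52 -0.    1.06 -1.95] t 7.3 tcp [524.4 180.4  89.9] w 39.7
offset [-0.0047  0.0008  0.2523] rot [-0.0003  0.0007 -0.0044]
[[435.1825008  271.05748389]
 [432.39023114 281.2452847 ]]
```

View pics/pre.png

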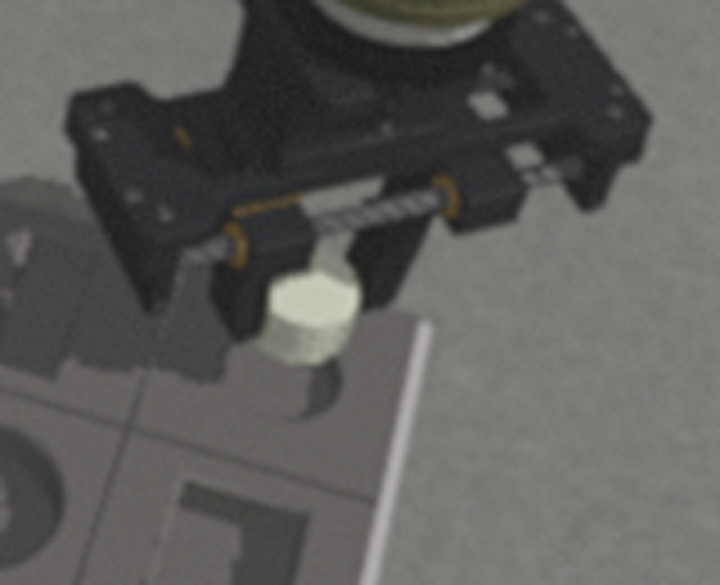

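The cap hangs level just above its pocket, with its top centre at about (315,299) in the crop and the pocket's lower edge at about (295,420). I'll check the alignment numerically before lowering it.

Run:
```python
from h import *
from scipy.optimize import minimize
s=arm.camera("scene"); im=s["img"].astype(int)
f=3; sub=cv2.resize(s["img"][240:300,410:460],None,fx=f,fy=f,interpolation=cv2.INTER_CUBIC).astype(int)
m=(sub.min(2)>118); n,l,st,ce=cv2.connectedComponentsWithStats(m.astype(np.uint8)); k=1+np.argmax(st[1:,4]); m=l==k
print("white bbox full px",st[k][:4]/f+[410,240,0,0],ce[k]/f+[410,240], st[k][4])
a=np.linspace(0,2*np.pi,60); C=np.c_[20*np.cos(a),20*np.sin(a)]
tcp=arm.read_state()["tcp_pos"]
for z in (tcp[2]-29,tcp[2]-5):
    p=proj(s,np.c_[C+tcp[:2],np.full(60,z)]); print("pred z",z.round(1),p.min(0).round(1),p.max(0).round(1))
p=proj(s,np.c_[C*22.5/20+[525,180.8],np.full(60,33)]); print("pocket pred",p.min(0).round(1),p.max(0).round(1))
for r in range(252,290,3): print(r,im[r,424:456].mean(1).astype(int).tolist())
```

```text
white bbox full px [430.         254.66666667  20.          26.        ] [440.29129944 268.47152542] 2950
pred z 61.1 [423.3 261.9] [447.1 280.4]
pred z 85.1 [425.8 253. ] [450.1 271.6]
pocket pred [419.4 271.1] [445.5 291.8]
252 [58, 48, 47, 47, 49, 50, 50, 48, 49, 50, 52, 54, 54, 53, 49, 53, 66, 88, 99, 99, 104, 112, 117, 108, 82, 46, 34, 34, 36, 33, 36, 35]
255 [66, 49, 45, 50, 52, 49, 49, 48, 48, 46, 44, 47, 46, 43, 43, 67, 106, 122, 122, 120, 120, 119, 100, 67, 37, 35, 30, 35, 33, 37, 34, 37]
258 [54, 42, 45, 45, 43, 46, 43, 48, 47, 43, 41, 43, 44, 41, 64, 106, 125, 126, 126, 128, 130, 125, 108, 74, 49, 30, 36, 36, 36, 35, 38, 46]
261 [37, 44, 45, 43, 45, 41, 62, 84, 96, 108, 126, 130, 143, 153, 157, 162, 176, 184, 171, 159, 156, 142, 130, 126, 109, 76, 41, 33, 37, 42, 43, 41]
264 [41, 48, 47, 41, 37, 76, 142, 182, 189, 190, 192, 193, 193, 191, 192, 192, 191, 191, 192, 193, 192, 193, 191, 190, 187, 145, 84, 43, 41, 44, 41, 41]
267 [45, 47, 44, 39, 39, 89, 161, 192, 191, 192, 190, 192, 191, 191, 192, 191, 193, 193, 192, 192, 192, 192, 194, 197, 191, 146, 78, 42, 42, 44, 45, 58]
2
[... 336 characters left out ...]
0, 117, 118, 120, 120, 122, 126, 135, 142, 146, 150, 155, 158, 158, 161, 152, 144, 128, 107, 97, 98, 98, 96, 98, 101, 98, 100]
279 [100, 98, 99, 97, 100, 99, 107, 112, 119, 125, 134, 136, 138, 143, 148, 152, 153, 142, 122, 97, 88, 93, 96, 99, 98, 98, 101, 99, 100, 100, 100, 98]
282 [101, 98, 99, 97, 99, 99, 97, 98, 98, 97, 98, 97, 98, 99, 95, 81, 70, 69, 61, 58, 63, 74, 91, 98, 99, 100, 98, 99, 99, 99, 101, 100]
285 [98, 100, 98, 97, 100, 100, 98, 97, 99, 100, 100, 99, 99, 97, 86, 72, 70, 71, 69, 65, 59, 67, 88, 96, 100, 100, 98, 100, 99, 100, 97, 99]
288 [98, 98, 100, 100, 99, 99, 99, 100, 101, 98, 98, 100, 100, 97, 83, 71, 69, 71, 69, 66, 73, 87, 97, 99, 100, 99, 99, 100, 101, 100, 99, 99]
```

The predicted cap and pocket outlines match the picture to within about 0.5 px, so I lower the cap.

Emit:
jog_arm(
  series=[
    {"offset": [-0.005,0,0.04],"delta_rot": [0,0,0]},
    {"offset": [-0.005,0,0.08],"delta_rot": [0,0,0]},
    {"offset": [-0.005,0,0.12],"delta_rot": [0,0,0]},
    {"offset": [-0.005,0,0.16],"delta_rot": [0,0,0]},
    {"offset": [-0.005,0,0.19],"delta_rot": [0,0,0]},
    {"offset": [-0.005,0,0.22],"delta_rot": [0,0,0]},
    {"offset": [-0.005,0,0.24],"delta_rot": [0,0,0]},
    {"offset": [-0.005,0,0.25],"delta_rot": [0,0,0]},
    {"offset": [-0.005,0,0.25],"delta_rot": [0,0,0]},
  ],
)

```text
time_s: 8.52
tcp_pos: [524.7, 180.8, 51.9]
orientation: [0.778, -3.044, 0.0]
wrist_force: [0.2, -0.2, -0.0]
width: 39.6
gripper_force: 10.0
```

Emit:
jog_arm(
  series=[
    {"offset": [0,0,0],"delta_rot": [0,0,0]},
    {"offset": [0,0,0],"delta_rot": [0,0,0]},
    {"offset": [0,0,0],"delta_rot": [0,0,0]},
    {"offset": [0,0,0],"delta_rot": [0,0,0]},
  ],
  gripper=-0.4,
)

```text
time_s: 9.02
tcp_pos: [524.8, 180.8, 51.9]
orientation: [-0.778, 3.044, -0.0]
wrist_force: [-0.1, 0.5, 0.4]
width: 61.6
gripper_force: 0.0
```

Emit:
jog_arm(
  series=[
    {"offset": [0,0,-0.1],"delta_rot": [0,0,0]},
    {"offset": [0,0,-0.3],"delta_rot": [0,0,0]},
    {"offset": [0,0,-0.6],"delta_rot": [0,0,0]},
    {"offset": [0,0,-0.8],"delta_rot": [0,0,0]},
    {"offset": [0.2,-0.2,-0.8],"delta_rot": [0,0,0]},
    {"offset": [0.4,-0.4,-0.8],"delta_rot": [0,0,0]},
    {"offset": [0.6,-0.6,-0.8],"delta_rot": [0,0,0]},
    {"offset": [0.8,-0.8,-0.8],"delta_rot": [0,0,0]},
    {"offset": [1,-1,-0.8],"delta_rot": [0,0,0]},
    {"offset": [1,-1,-0.8],"delta_rot": [0,0,0]},
  ],
)

```text
time_s: 10.28
tcp_pos: [464.8, -24.7, 172.9]
orientation: [-0.773, 3.044, -0.001]
wrist_force: [0.1, 0.3, 0.9]
width: 61.8
gripper_force: 0.0
```

Run:
```python
from h import *
go([442.5,-103,48],2.076)
c=arm.camera("top"); s=arm.camera("scene")
cv2.imwrite("pics/capplaced.png",np.hstack([cv2.resize(c["img"][200:280,140:220,::-1],(400,400),interpolation=cv2.INTER_CUBIC),cv2.resize(s["img"][235:315,390:470,::-1],(400,400),interpolation=cv2.INTER_CUBIC)]))
a=np.linspace(0,2*np.pi,60); C=np.c_[20*np.cos(a),20*np.sin(a)]
p=proj(c,np.c_[C+[524.9,180.8],np.full(60,47)]);print("pred cap top in top cam, crop px",(p.min(0)-[140,200])*5,(p.max(0)-[140,200])*5)
p=proj(s,np.c_[C+[524.9,180.8],np.full(60,47)]);print("scene",(p.min(0)-[390,235])*5,(p.max(0)-[390,235])*5)
```

```text
q [-0.31  0.32  1.66 -0.    1.16 -2.38] t 10.28 tcp [464.8 -24.7 172.9] w 61.8
offset [ 0.3804 -0.3869  0.8328] rot [-0.0009  0.0007 -0.0076]
pred cap top in top cam, crop px [113.47087355 131.71804513] [238.50395992 255.93000026]
scene [160.85444373 161.31156708] [278.24302947 253.44706475]
```

View pics/capplaced.png

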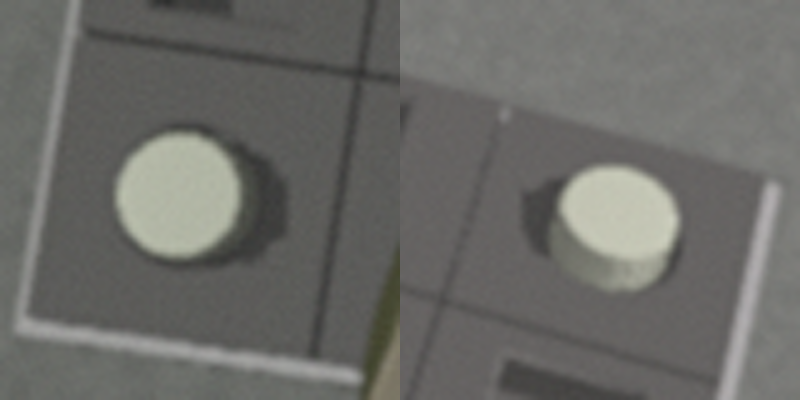

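The cap is seated: its top disc in the top view is at (116–242, 130–258), against a predicted (113–238, 132–256), and the scene view agrees. Next is the bottle.

Emit:
jog_arm(
  series=[
    {"offset": [0.2,-0.2,0],"delta_rot": [0,0,0]},
    {"offset": [0.38,-0.387,0.05],"delta_rot": [0,0,-0.007]},
    {"offset": [0.38,-0.387,0.2],"delta_rot": [0,0,-0.007]},
    {"offset": [0.38,-0.387,0.35],"delta_rot": [0,0,-0.007]},
    {"offset": [0.38,-0.387,0.5],"delta_rot": [0,0,-0.007]},
    {"offset": [0.38,-0.387,0.65],"delta_rot": [0,0,-0.007]},
    {"offset": [0.38,-0.387,0.77],"delta_rot": [0,0,-0.007]},
    {"offset": [0.38,-0.387,0.83],"delta_rot": [0,0,-0.007]},
    {"offset": [0.38,-0.387,0.83],"delta_rot": [0,0,-0.007]},
    {"offset": [0.38,-0.387,0.83],"delta_rot": [0,0,-0.007]},
  ],
)

```text
time_s: 11.62
tcp_pos: [443.5, -101.0, 48.0]
orientation: [-0.79, 3.04, -0.001]
wrist_force: [-0.6, 0.6, 0.6]
width: 61.6
gripper_force: 0.0
```

Emit:
jog_arm(
  series=[
    {"offset": [0,0,0],"delta_rot": [0,0,0]},
    {"offset": [0,0,0],"delta_rot": [0,0,0]},
    {"offset": [0,0,0],"delta_rot": [0,0,0]},
    {"offset": [0,0,0],"delta_rot": [0,0,0]},
    {"offset": [0,0,0],"delta_rot": [0,0,0]},
    {"offset": [0,0,0],"delta_rot": [0,0,0]},
    {"offset": [0,0,0],"delta_rot": [0,0,0]},
    {"offset": [0,0,0],"delta_rot": [0,0,0]},
  ],
  gripper=1,
  grip_force=20,
)

```text
time_s: 12.62
tcp_pos: [443.2, -101.2, 47.7]
orientation: [-0.79, 3.04, -0.001]
wrist_force: [-0.1, -0.4, 5.6]
width: 39.6
gripper_force: 20.0
```

Emit:
jog_arm(
  series=[
    {"offset": [0,0,-0.03],"delta_rot": [0,0,0]},
    {"offset": [0,0,-0.08],"delta_rot": [0,0,0]},
    {"offset": [0,0,-0.15],"delta_rot": [0,0,0]},
    {"offset": [0,0,-0.25],"delta_rot": [0,0,0]},
    {"offset": [0,0,-0.35],"delta_rot": [0,0,0]},
    {"offset": [0,0,-0.45],"delta_rot": [0,0,0]},
    {"offset": [0,0,-0.5],"delta_rot": [0,0,0]},
    {"offset": [0,0,-0.5],"delta_rot": [0,0,0]},
    {"offset": [0,0,-0.5],"delta_rot": [0,0,0]},
  ],
)

```text
time_s: 13.75
tcp_pos: [442.8, -101.0, 122.1]
orientation: [0.789, -3.04, -0.001]
wrist_force: [-0.3, 0.2, -0.4]
width: 39.9
gripper_force: 20.0
```

```bash
python3 -c "
from h import *
go([621.5,166.1,123],1.422)
print(arm.read_state()['gripper_force'],arm.read_state()['wrist_force'])"
```

```text
q [-0.49  0.38  1.76 -0.    1.01 -2.56] t 13.75 tcp [ 442.8 -101.   122.1] w 39.9
offset [-1.9069  0.9761 -0.0064] rot [ 4.000e-04 -6.000e-04  6.273e-01]
19.999884052667767 [-0.28385946  0.15801232 -0.44221313]
```

Emit:
jog_arm(
  series=[
    {"offset": [-0.06,0.03,0],"delta_rot": [0,0,0]},
    {"offset": [-0.18,0.09,0],"delta_rot": [0,0,0]},
    {"offset": [-0.34,0.17,0],"delta_rot": [0,0,0]},
    {"offset": [-0.52,0.26,0],"delta_rot": [0,0,0]},
    {"offset": [-0.7,0.35,0],"delta_rot": [0,0,0]},
    {"offset": [-0.86,0.43,0],"delta_rot": [0,0,0]},
    {"offset": [-1,0.5,0],"delta_rot": [0,0,0]},
  ],
)

```text
time_s: 14.62
tcp_pos: [538.1, 39.0, 121.9]
orientation: [0.79, -3.04, -0.001]
wrist_force: [0.2, -0.4, -1.1]
width: 40.1
gripper_force: 20.0
```

Emit:
jog_arm(
  series=[
    {"offset": [-0.12,0.06,0],"delta_rot": [0,0,0.06]},
    {"offset": [-0.24,0.12,0],"delta_rot": [0,0,0.14]},
    {"offset": [-0.38,0.2,0],"delta_rot": [0,0,0.23]},
    {"offset": [-0.52,0.27,0],"delta_rot": [0,0,0.32]},
    {"offset": [-0.66,0.35,0],"delta_rot": [0,0,0.41]},
    {"offset": [-0.78,0.41,0],"delta_rot": [0,0,0.5]},
    {"offset": [-0.87,0.45,0],"delta_rot": [0,0,0.57]},
    {"offset": [-0.907,0.476,0],"delta_rot": [0,0,0.627]},
    {"offset": [-0.907,0.476,0],"delta_rot": [0,0,0.627]},
    {"offset": [-0.907,0.476,0],"delta_rot": [0,0,0.627]},
    {"offset": [-0.907,0.476,0],"delta_rot": [0,0,0.627]},
  ],
)

```text
time_s: 16.0
tcp_pos: [621.6, 165.8, 122.3]
orientation: [-0.232, -3.133, 0.0]
wrist_force: [0.4, -0.1, 0.4]
width: 40.3
gripper_force: 20.0
```

Run:
```python
from h import *
go([621.5,166.1,58.7],1.422)
s=arm.camera("scene"); t=arm.read_state()["tcp_pos"]
th=-.149; u=np.array([np.cos(th),np.sin(th),0]);v=np.array([-np.sin(th),np.cos(th),0])
f=5; O=np.array([360,250])
def q(p): return ((proj(s,p)-O+.5)*f).round(0).astype(int)
b=t-1.5*u; b[2]=t[2]-47.7
im=cv2.resize(s["img"][250:370,360:510,::-1],None,fx=f,fy=f,interpolation=cv2.INTER_CUBIC)
im=cv2.convertScaleAbs(im,alpha=1.4)
box=lambda c,a,bb,z:[c+i*a*u+j*bb*v+[0,0,z] for i,j in((1,1),(1,-1),(-1,-1),(-1,1))]
for z in(0,60): cv2.polylines(im,[q(box(b,32,20,z))],True,(0,255,0),1)
cv2.polylines(im,[q(box(np.array([620,166.3,33]),35,23,0))],True,(0,0,255),1)
cv2.imwrite("pics/bpre.png",im)
```

```text
q [ 0.08  0.65  1.21 -0.    1.28 -1.35] t 16.0 tcp [621.6 165.8 122.3] w 40.3
offset [0.0009 0.0018 0.4243] rot [-0.0001 -0.0002  0.0006]
```

View pics/bpre.png

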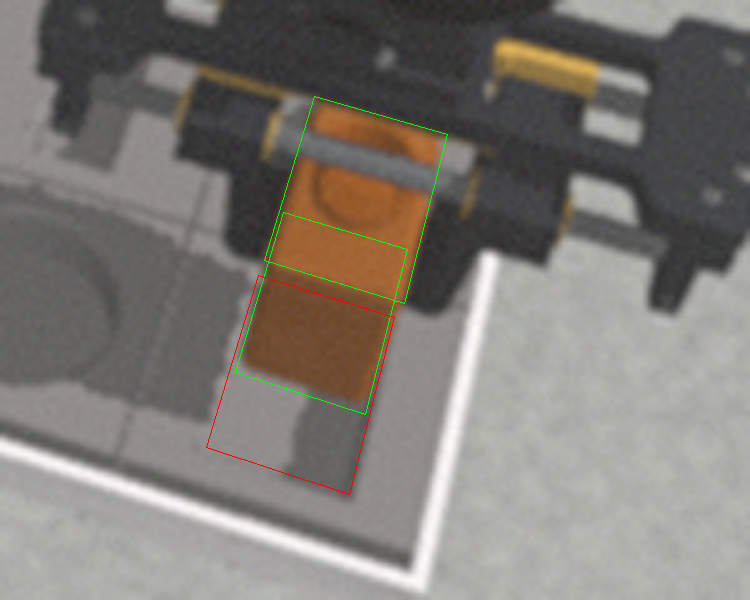

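The pocket outline (red) matches. The bottle's lower front edge is at about (243,365)–(362,403), roughly 9 px short of the prediction (green), so I'll check its long-direction offset numerically.

Run:
```python
from h import *
s=arm.camera("scene"); t=arm.read_state()["tcp_pos"]
th=-.149; u=np.array([np.cos(th),np.sin(th),0]);v=np.array([-np.sin(th),np.cos(th),0])
b=t-1.5*u; b[2]=t[2]-47.7
g=s["img"].astype(np.float32)
def prof(P):
    p=proj(s,P).astype(np.float32); return cv2.remap(g,p[:,0].reshape(-1,1),p[:,1].reshape(-1,1),cv2.INTER_LINEAR)[:,0]
for y in(-8,8):
    print("front face y",y)
    zs=np.arange(-12,76,2.); I=prof([b+32*u+y*v+[0,0,z] for z in zs]); print([(int(z),int(r[0]),int(r[2])) for z,r in zip(zs,I)])
    xs=np.arange(-40,40,2.); I=prof([b+x*u+y*v+[0,0,60] for x in xs]); print("top",[(int(x),int(r[0]),int(r[2])) for x,r in zip(xs,I)])
# the same for tray features: pocket far edge, tray rim front edge
tc=np.array([565.3,125.9,22])
xs=np.arange(90,108,1.); I=prof([tc+x*u+48*v for x in xs]); print("rim",[(int(x),int(r[0])) for x,r in zip(xs,I)])
xs=np.arange(24,44,1.); I=prof([np.array([620,166.3,33])+x*u-0*v -14*0*v + (14*v) for x in xs]); print("pocket+x edge",[(int(x),int(r[0])) for x,r in zip(xs,I)])
```

```text
front face y -8
[(-12, 103, 99), (-10, 102, 98), (-8, 102, 98), (-6, 102, 99), (-4, 102, 99), (-2, 103, 99), (0, 101, 96), (2, 95, 85), (4, 87, 68), (6, 84, 50), (8, 82, 38), (10, 80, 32), (12, 79, 35), (14, 80, 35), (16, 81, 36), (18, 81, 36), (20, 80, 34), (22, 81, 36), (24, 81, 37), (26, 81, 36), (28, 78, 32), (30, 78, 32), (32, 79, 34), (34, 79, 34), (36, 78, 32), (38, 78, 32), (40, 78, 33), (42, 79, 34), (44, 78, 32), (46, 79, 33), (48, 81, 35), (50, 80, 32), (52, 82, 35), (54, 82, 36), (56, 86, 35), (58, 95, 35), (60, 108, 38), (62, 115, 39), (64, 116, 37), (66, 115, 35), (68, 114, 36), (70, 116, 39), (72, 115, 38), (74, 114, 36)]
top [(-40, 39, 41), (-38, 42, 42), (-36, 36, 35), (-34, 36, 36), (-32, 52, 39), (-30, 88, 38), (-28, 113, 37), (-26, 117, 34), (-24, 114, 33), (-22, 108, 31), (-20, 98, 39), (-18, 80, 58), (-16, 77, 76), (-14, 80, 81), (-12, 74, 75), (-10, 69, 66), (-8, 83, 51), (-6, 104, 34), (-4, 111, 30), (-2, 108, 32), (0, 106, 31), (2, 106, 30), (4, 102, 28), (6, 93, 30), (8, 88, 33), (10, 96, 31), (12, 110, 36), (14, 115, 38), (16, 115, 37), (18, 115, 38), (20, 
[... 1100 characters left out ...]
2, 111, 32), (4, 109, 29), (6, 107, 32), (8, 105, 32), (10, 108, 32), (12, 114, 36), (14, 117, 38), (16, 116, 37), (18, 118, 40), (20, 117, 39), (22, 118, 40), (24, 117, 40), (26, 116, 36), (28, 115, 36), (30, 113, 38), (32, 104, 36), (34, 90, 34), (36, 83, 35), (38, 82, 33)]
rim [(90, 86), (91, 78), (92, 73), (93, 71), (94, 76), (95, 88), (96, 109), (97, 132), (98, 155), (99, 167), (100, 173), (101, 166), (102, 156), (103, 138), (104, 123), (105, 119), (106, 117), (107, 119)]
pocket+x edge [(24, 73), (25, 73), (26, 72), (27, 73), (28, 73), (29, 73), (30, 73), (31, 72), (32, 74), (33, 73), (34, 72), (35, 73), (36, 77), (37, 83), (38, 91), (39, 96), (40, 101), (41, 104), (42, 106), (43, 104)]
```

The top edges show the bottle's centre within about 1 mm of the estimate, and the rounded bottom edge explains the gap. I add a 1 mm nudge towards the pocket's far side and lower slowly, watching the forces.

Emit:
jog_arm(
  series=[
    {"offset": [-0.006,0.002,0.05],"delta_rot": [0,0,0]},
    {"offset": [-0.006,0.002,0.12],"delta_rot": [0,0,0]},
    {"offset": [-0.006,0.002,0.19],"delta_rot": [0,0,0]},
    {"offset": [-0.006,0.002,0.24],"delta_rot": [0,0,0]},
    {"offset": [-0.006,0.002,0.27],"delta_rot": [0,0,0]},
    {"offset": [-0.006,0.002,0.285],"delta_rot": [0,0,0]},
    {"offset": [-0.006,0.002,0.3],"delta_rot": [0,0,0]},
    {"offset": [-0.006,0.002,0.3],"delta_rot": [0,0,0]},
  ],
)

```text
time_s: 17.1
tcp_pos: [622.7, 166.2, 77.4]
orientation: [0.233, 3.133, 0.0]
wrist_force: [0.2, -0.1, -1.0]
width: 39.9
gripper_force: 20.0
```

Emit:
jog_arm(
  series=[
    {"offset": [0,0,0.02],"delta_rot": [0,0,0]},
    {"offset": [0,0,0.04],"delta_rot": [0,0,0]},
    {"offset": [0,0,0.04],"delta_rot": [0,0,0]},
  ],
)

```text
time_s: 17.48
tcp_pos: [622.5, 166.1, 71.1]
orientation: [-0.233, -3.132, 0.0]
wrist_force: [0.6, 0.0, -1.2]
width: 39.8
gripper_force: 20.0
```

Emit:
jog_arm(
  series=[
    {"offset": [0,0,0.02],"delta_rot": [0,0,0]},
    {"offset": [0,0,0.04],"delta_rot": [0,0,0]},
    {"offset": [0,0,0.055],"delta_rot": [0,0,0]},
    {"offset": [0,0,0.068],"delta_rot": [0,0,0]},
    {"offset": [0,0,0.076],"delta_rot": [0,0,0]},
    {"offset": [0,0,0.08],"delta_rot": [0,0,0]},
    {"offset": [0,0,0.08],"delta_rot": [0,0,0]},
  ],
)

```text
time_s: 18.35
tcp_pos: [622.7, 166.1, 59.4]
orientation: [0.233, 3.133, 0.0]
wrist_force: [-0.4, -0.3, -1.2]
width: 40.0
gripper_force: 20.0
```

Emit:
jog_arm(
  series=[
    {"offset": [0,0,0.003],"delta_rot": [0,0,0]},
    {"offset": [0,0,0.005],"delta_rot": [0,0,0]},
    {"offset": [0,0,0.006],"delta_rot": [0,0,0]},
    {"offset": [0,0,0.006],"delta_rot": [0,0,0]},
  ],
)

```text
time_s: 18.85
tcp_pos: [622.7, 166.2, 58.7]
orientation: [0.233, 3.133, -0.0]
wrist_force: [-1.0, -0.1, 2.2]
width: 40.0
gripper_force: 20.0
```

Force of about +3 N shows the bottle is touching the floor. I release it and withdraw.

Emit:
jog_arm(
  series=[
    {"offset": [0,0,0],"delta_rot": [0,0,0]},
    {"offset": [0,0,0],"delta_rot": [0,0,0]},
    {"offset": [0,0,0],"delta_rot": [0,0,0]},
    {"offset": [0,0,0],"delta_rot": [0,0,0]},
    {"offset": [0,0,0],"delta_rot": [0,0,0]},
  ],
  gripper=-0.4,
)

```text
time_s: 19.48
tcp_pos: [622.7, 166.1, 58.5]
orientation: [-0.233, -3.133, 0.0]
wrist_force: [0.3, -0.5, 0.2]
width: 61.9
gripper_force: 0.0
```

Emit:
jog_arm(
  series=[
    {"offset": [0,0,-0.06],"delta_rot": [0,0,0]},
    {"offset": [0,0,-0.2],"delta_rot": [0,0,0]},
    {"offset": [0,0,-0.5],"delta_rot": [0,0,0]},
    {"offset": [0,0,-0.8],"delta_rot": [0,0,0]},
    {"offset": [0,0,-1],"delta_rot": [0,0,0]},
    {"offset": [0.3,0,-1],"delta_rot": [0,0,0]},
    {"offset": [0.6,0,-1],"delta_rot": [0,0,0]},
    {"offset": [0.9,0,-1],"delta_rot": [0,0,0]},
    {"offset": [1,0,-1],"delta_rot": [0,0,0]},
    {"offset": [1,0,-1],"delta_rot": [0,0,0]},
  ],
)

```text
time_s: 20.72
tcp_pos: [474.5, 188.5, 209.3]
orientation: [0.232, 3.132, 0.0]
wrist_force: [-0.5, -0.6, -0.5]
width: 61.8
gripper_force: 0.0
```

Emit:
jog_arm(
  series=[
    {"offset": [0.2,0,0],"delta_rot": [0,0,0]},
    {"offset": [0.5,0,0],"delta_rot": [0,0,0]},
    {"offset": [0.7,0,0],"delta_rot": [0,0,0]},
    {"offset": [0.7,0,0],"delta_rot": [0,0,0]},
  ],
)

```text
time_s: 21.22
tcp_pos: [370.8, 204.0, 208.9]
orientation: [0.232, 3.132, 0.0]
wrist_force: [0.6, -0.1, -0.2]
width: 61.8
gripper_force: 0.0
```

Run:
```python
from h import *
print(arm.read_state()["tcp_pos"],arm.read_state()["time_s"])
c=arm.camera("top"); s=arm.camera("scene"); 
a=c["img"][140:290,140:290,::-1]; b=s["img"][235:370,320:470,::-1]
f=lambda x:cv2.convertScaleAbs(cv2.resize(x,(400,int(400*x.shape[0]/x.shape[1])),interpolation=cv2.INTER_CUBIC),alpha=1.5)
A,B=f(a),f(b); th=-.149; u=np.array([np.cos(th),np.sin(th),0]);v=np.array([-np.sin(th),np.cos(th),0])
box=[np.array([620,166.3,71])+i*32*u+j*20*v for i,j in((1,1),(1,-1),(-1,-1),(-1,1))]
k=400/150
cv2.polylines(A,[((proj(c,box)-[140,140]+.5)*k).astype(int)],True,(0,255,0),1); cv2.polylines(B,[((proj(s,box)-[320,235]+.5)*k).astype(int)],True,(0,255,0),1)
o=np.zeros((400,800,3),np.uint8); o[:,:400]=A; o[:B.shape[0],400:]=B; cv2.imwrite("pics/final.png",o)
```

```text
[370.79815571 204.01344751 208.87432944] 21.225
```

View pics/final.png

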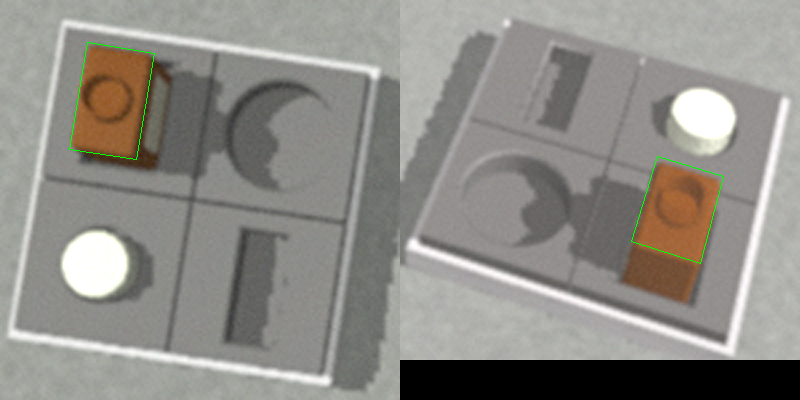

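The open bottle's top matches the outline predicted for a seated bottle in both views (top view about 72–153, 44–159), and the cap sits in its pocket at (96,264). The arm is clear, so I hand in.

```bash
python3 -c "
from cell import arm
print(arm.hand_in())"
```

```text
the job is handed in; nothing more can be done
None
```

The job is handed in after about 21 s: the cap sits rim-down in the small round pocket and the open bottle stands upright in the oblong pocket, both matching their predicted seated positions in the final pictures; the hand-in returned no verdict.

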